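# Scrub the jar and hold the brush level to drip

### The arm

A 6-joint arm with a two-finger parallel gripper is mounted at the origin on the work surface. World frame = base frame: x ahead of the robot, y to its left, z up, the work surface at z = 0. Lengths are in m, angles in rad, forces in N, time in s.
With the tool pointing down it reaches from about 0.275 to 1 m from the base axis. Payload 8.4 kg.
Tool frame: the origin (TCP) lies at the very end of the fingers, on their centre line; the grasp point (between the pads) lies 19 mm behind it (grip_point_offset is the distance from the TCP to the grasp point, in m); x points along the fingers, y is the direction in which the jaws open and shut, and the axes are right-handed (so a half turn about x gives the same grasp; the last joint's range is limited). The gripper opens to 85 mm and grips with 20 to 120 N. Pads are 22 mm wide; open, the fingers measure 114 mm over their backs; the gripper's body (76 mm by 85 mm) begins 54 mm behind the grasp point. The pads swing forward as they close: fully open they stand 13 mm farther back than shut.
Start: joints at [-1.245, 0.353, 1.633, -0, 1.155, -0.002], TCP at [0.201, -0.592, 0.231] pointing down, gripper open.
Joint ranges: [-2.63, 2.63], [-0.92, 2.1], [0.06, 2.66], [-1.3, 4.44], [0, 2.69], [-3.02, 3.02]. Speed limits (rad/s): [2.22, 2.22, 2.79, 3.14, 3.14, 3.14].

### API

Orientations are given as a 3x3 rotation matrix whose columns are the frame's x, y, z axes.
In Python, from cell import read_state, snapshot, camera_info, finish_job, boxes_of, cut_out, grip_point_offset gives the robot as it stands. The module is installed in compiled form; this text tells all that it offers.
- The arm moves only by the tool servo_tool, never from a script. Its arguments are lists of equal length, an entry for each row: "translation": the shift along the tool's x, y, z scaled (see below), a list of three; "dr": the turn, a rotation vector about the tool's x, y, z scaled (see below), a list of three. A call has 1 to 12 rows; each row shifts and turns the commanded pose from where the row before left it, along the tool's axes as they then stand; what a row does not reach is not made up. The controller multiplies each number of a shift by 0.4 m and each number of a turn by 180 degrees. A row lasts 1/10 s, in which the tool goes at most 50 mm and 8.59 degrees, less where a joint would pass 70% of its speed; a pose out of reach is approached as far as the arm can. A call with a number of a shift or a turn outside -1 to 1 is refused whole. A call with a gripper value outside its range is refused whole. "gripper" is the gripper command: -1 is shut, 1 is fully open, values between are in proportion, set as the call begins (left out, the last holds). The fingers move at their own pace and stop on an object; "newtons" is the grip in N (left out, the last holds). Time passes only in rows, so rows that do not move let the fingers close. It gives the time, the measured TCP pose, the force and the opening at its end, in the units of the state.
- read_state(): the state, without advancing time (a new reading comes with each control period).
- snapshot(name): name is "scene" or "side" or "wrist"; returns the picture (420x560x3 uint8, blue, green, red); there is no depth.
- camera_info(name): a dict with "mtx" (3x3 intrinsics, pixels), "R" (3x3) and "t" (3): a world point X has camera coordinates R X + t; the wrist camera has in their place "hand_eye" (4x4, takes a point from camera to tool coordinates, whose origin is the TCP and whose axes are the tool frame's). Camera axes: x right, y down, z forward; pixel columns grow to the right and rows downward; lengths in m; the calibration is good to about 2 mm. A picture is of the moment at which its call begins: read the wrist's pose just before it. camera_info takes no time and is no camera call.
- finish_job(): hands the job in, once; it reports no verdict.
Trained networks look in the newest picture that a camera, given by its name, has taken for a name from the list of things; names that differ only in an ending like _2 or _b are one class to them, and where a whole thing is asked for, a point or a joint stands for the part that bears it (a point fixed in the world has none). Each returns a list of dicts, best first, with "confidence" (0 to 1); they miss things now and then, are a little off and sometimes report something else, mostly with a low value. They report only what shows in the picture. A call takes as long as a camera call. They do not tell look-alikes from the thing itself.
- boxes_of(camera, name): "rect" ([left, top, right, bottom] in pixels, round what is visible of it).
- cut_out(camera, name): "mask" (420x560 bool, what is visible of it) and "rect" ([left, top, right, bottom] in pixels, round what is visible of it).
The state is a dict: "time_s": time; "joint_positions": joint angles; "joint_velocities": joint speeds; "joint_torque": joint torques, N m; "ee_pos": TCP position; "tcp_rot": TCP orientation; "force": force on the tool from outside, world axes, zero at the start; "ft_torque": the same for the moment, N m; "width": finger opening in m.
Only numpy, scipy, OpenCV 4.12 (cv2) and the standard library are available. Lean on these libraries where they do the work, as an engineer would, in place of code of your own. Each camera call takes 0.05 s, during which the arm holds its last target.

### The job

Take the bottle brush by its wooden handle and scrub the slanting steel jar with two full strokes: each time draw the bristles up until they are nearly at the mouth, then push them back down to the bottom. Then draw the brush right out of the jar, turn it level and hold it with its bristles over the middle of the green tub, a good hand's breadth (10 cm) above the tub's rim; finish while holding it still there, not putting it down. Leave the bottle, the tin and the mortar where they stand.

Things in the scene. Friction and masses are not known exactly. Their poses are not given: they have to be found in the camera images.
- brush: Loose bottle brush, 90 g, 255 mm, leaning in the jar at 45 degrees. Origin: centre of the bristle end (at the jar's bottom); z runs along it to the handle. Along z: white bristles 0-80 mm, 40 mm across; steel stem to 150, 8 across; wooden handle 150-255, 20 wide in y (level), 22 in x. At first parallel to the jar's axis, 9 mm below it. Mass centre near z = 65 mm: grip firmly (60 N) or it droops.
- brush_grip (a point): Middle of the wooden handle, on the brush's axis, 202 mm from the bristle tip. At the start about 180 mm above the table and 57 mm beyond the jar's mouth, measured along the jar.
- brush_head (a point): Middle of the bristle head, on the brush's axis, 40 mm from the bristle tip.
- jar: Steel jar, open at its upper end, fixed in the rack. Origin: centre of its outer bottom; z runs along its axis out of the mouth, 45 degrees above level; y is level. Outside 64 mm across, 145 long; wall 3, bottom 5: inside 58 mm across, 140 deep. Drawn up 60 mm from the bottom, the bristles' top is level with the mouth; after 140 mm the brush is out.
- jar_mouth (a point): Centre of the jar's mouth, about 139 mm above the table; axes as the jar's.
- rack: Fixed steel-wire washing rack that carries the jar, 190 x 84 mm on the table, its wires up to 116 mm high; origin at its middle on the table, x level in the direction towards which the jar leans, z up.
- tray: Fixed open green tub, 220 mm in its x, 300 mm in its y, 60 mm high, wall and bottom 5 mm; with its overhanging rim 240 x 320 mm. Origin at the centre of its underside on the table, z up.
- amber_bottle: Bystander: closed amber bottle, 60 mm across, 150 mm high; origin at the centre of its underside, z up.
- tin: Bystander: plain steel tin, 72 mm across, 100 mm high; origin at the centre of its underside, z up.
- mortar: Bystander: white ceramic mortar bowl, 100 mm across, 70 mm high; origin at the centre of its underside, z up.
Mind the look-alikes: they are no part of the job. Of the things that look like the brush, the larger one is meant.

How it is judged:
By the outcome, as a careful person would: the job done as asked, in the order asked, and still so for the second after the job is handed in, while the arm keeps its last pose, push and grip.
It also fails if it takes over 42 s, if anything falls off the work surface, if the arm or the gripper's body presses on something with over 40 N, if the wrist force passes 120 N, or if a joint passes its speed limit or range.

## Working session

There is one attempt and no reset: what is moved stays moved. The work goes in short steps, Python scripts to look and compute and a tool call to move; the robot and the scene stay as the last step left them, time stands still between calls to the robot, and variables do not carry over. Pictures are saved under pics/ and viewed, and the job is handed in when it is done.

Besides the shell and the picture viewer there is one more tool, called after "Emit:" as a command line: name --argument value ..., lists and objects as JSON in quotes. servo_tool: Moves the arm, as the interface text tells. Its arguments: {"type":"object","properties":{"translation":{"type":"array"},"dr":{"type":"array"},"gripper":{"type":"number"},"newtons":{"type":"number"}},"required":["translation","dr"]}

```bash
mkdir -p pics
cat > h.py <<'E'
import numpy as np, cv2
from cell import *
def snap(n,f):
    p=snapshot(n); cv2.imwrite('pics/'+f,p); return p
E
python3 - <<'E'
from h import *
np.set_printoptions(precision=4,suppress=True)
s=read_state(); print({k:np.round(v,4).tolist() for k,v in s.items()}); print(grip_point_offset)
for n in ['scene','side','wrist']:
    snap(n,n+'0.png'); print(n,camera_info(n))
    for o in ['brush','jar','rack','tray'] :
        if n!='wrist':print(o,[(np.round(b['rect']).tolist(),round(b['confidence'],2)) for b in boxes_of(n,o)])
E
```

```text
{'time_s': 0.0, 'joint_positions': [-1.2454, 0.3536, 1.6341, 0.0, 1.1552, -0.0024], 'joint_velocities': [0.0004, 0.0006, 0.0004, -0.0021, 0.0003, -0.0008], 'joint_torque': [-0.002, -60.5255, -34.207, -0.0003, 0.0093, -0.0], 'ee_pos': [0.2011, -0.5913, 0.2306], 'tcp_rot': [[-0.0004, 0.3219, -0.9468], [0.0013, -0.9468, -0.3219], [-1.0, -0.0014, -0.0]], 'force': [-0.516, -0.0668, -0.2594], 'ft_torque': [-0.0151, -0.017, 0.0231], 'width': 0.0855}
0.0187
scene {'mtx': array([[487.7804,   0.    , 275.5535],
       [  0.    , 487.7804, 212.3349],
       [  0.    ,   0.    ,   1.    ]]), 'R': array([[ 0.8878,  0.4602, -0.0071],
       [ 0.3234, -0.6346, -0.7019],
       [-0.3276,  0.6209, -0.7122]]), 't': array([-0.4677, -0.1726,  1.4831])}
brush [([118.0, 210.0, 174.0, 248.0], 0.88), ([238.0, 170.0, 270.0, 218.0], 0.82), ([223.0, 116.0, 363.0, 215.0], 0.46)]
jar [([196.0, 207.0, 252.0, 273.0], 0.96)]
rack [([184.0, 206.0, 265.0, 296.0], 0.96)]
tray [([223.0, 118.0, 363.0, 217.0], 0.76)]
side {'mtx': array([[412.7691,   0.    , 275.6765],
       [  0.    , 412.7691, 207.1531],
       [  0.    ,   0.    ,   1.    ]]), 'R': array([[-0.9979, -0.0643,  0.0019],
       [-0.0438,  0.6573, -0.7524],
       [ 0.0472, -0.7509, -0.6587]]), 't': array([0.551 , 0.1949, 0.9245])}
brush [([356.0, 212.0, 429.0, 225.0], 0.93)]
jar [([285.0, 179.0, 320.0, 212.0], 0.96)]
rack [([271.0, 179.0, 329.0, 252.0], 0.91)]
tray [([209.0, 261.0, 380.0, 420.0], 0.56)]
wrist {'mtx': array([[301.5326,   0.    , 278.2628],
       [  0.    , 301.5326, 206.2601],
       [  0.    ,   0.    ,   1.    ]]), 'hand_eye': array([[ 0.0008, -0.3035,  0.9528, -0.1432],
       [ 1.    ,  0.0014, -0.0004, -0.0003],
       [-0.0012,  0.9528,  0.3035, -0.0764],
       [ 0.    ,  0.    ,  0.    ,  1.    ]])}
```

View pics/scene0.png

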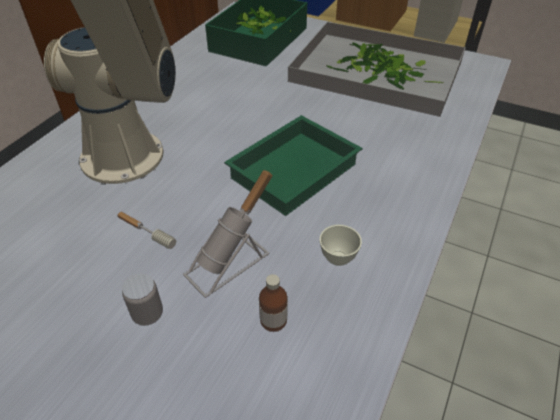

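View pics/side0.png

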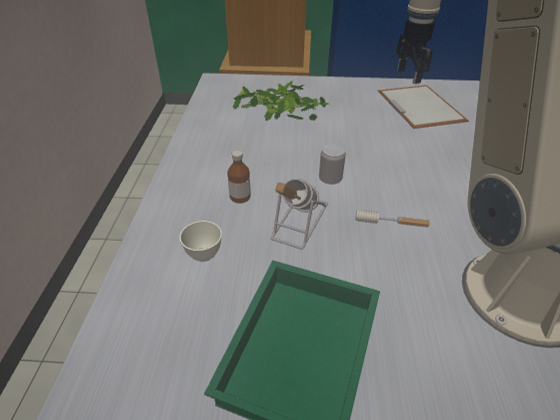

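View pics/wrist0.png

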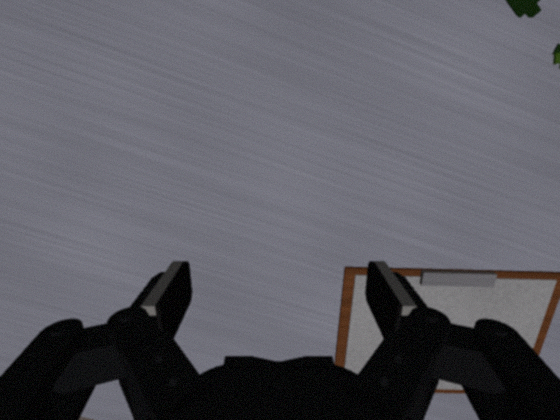

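Run:
```python
from h import *
import pickle
D={}
vis={}
for n in ['scene','side']:
    p=snapshot(n); v=p.copy()
    for o,c in [('jar',(255,0,0)),('rack',(0,255,255)),('tray',(0,0,255)),('brush',(0,255,0)),('amber_bottle',(255,0,255)),('tin',(255,255,0)),('mortar',(128,128,255))]:
        r=cut_out(n,o); D[n,o]=r
        print(n,o,[(np.round(b['rect']).tolist(),round(b['confidence'],2),int(b['mask'].sum())) for b in r])
        for b in r:
            if b['confidence']>.5:
                cs,_=cv2.findContours(b['mask'].astype(np.uint8),cv2.RETR_EXTERNAL,cv2.CHAIN_APPROX_NONE); cv2.drawContours(v,cs,-1,c,1)
    vis[n]=v
pickle.dump(D,open('D.pkl','wb'))
a=cv2.resize(vis['scene'][100:310,110:390],None,fx=2.8,fy=2.8); cv2.imwrite('pics/m1.png',a)
a=cv2.resize(vis['side'][140:420,170:450],None,fx=2.1,fy=2.1); cv2.imwrite('pics/m2.png',a)
```

```text
scene jar [([196.0, 209.0, 253.0, 276.0], 0.75, 1704)]
scene rack [([184.0, 208.0, 270.0, 297.0], 0.56, 2810)]
scene tray [([222.0, 118.0, 361.0, 215.0], 0.66, 7411), ([240.0, 172.0, 272.0, 219.0], 0.35, 489)]
scene brush [([241.0, 173.0, 270.0, 220.0], 0.62, 506), ([118.0, 212.0, 175.0, 248.0], 0.61, 484)]
scene amber_bottle [([260.0, 275.0, 290.0, 331.0], 0.59, 1307)]
scene tin [([120.0, 272.0, 162.0, 326.0], 0.56, 1581)]
scene mortar [([322.0, 226.0, 363.0, 268.0], 0.65, 1358)]
side jar [([284.0, 178.0, 315.0, 210.0], 0.37, 297), ([272.0, 184.0, 304.0, 202.0], 0.26, 364)]
side rack [([271.0, 180.0, 327.0, 252.0], 0.81, 1254)]
side tray [([204.0, 260.0, 385.0, 420.0], 0.61, 19397), ([274.0, 183.0, 304.0, 203.0], 0.31, 350)]
side brush [([354.0, 214.0, 429.0, 225.0], 0.74, 493), ([275.0, 183.0, 305.0, 203.0], 0.71, 339), ([284.0, 178.0, 316.0, 209.0], 0.23, 458)]
side amber_bottle [([229.0, 148.0, 250.0, 204.0], 0.69, 896), ([280.0, 182.0, 309.0, 205.0], 0.23, 355)]
side tin [([320.0, 145.0, 343.0, 185.0], 0.73, 809)]
side mortar [([181.0, 217.0, 220.0, 262.0], 0.58, 1369)]
```

View pics/m1.png

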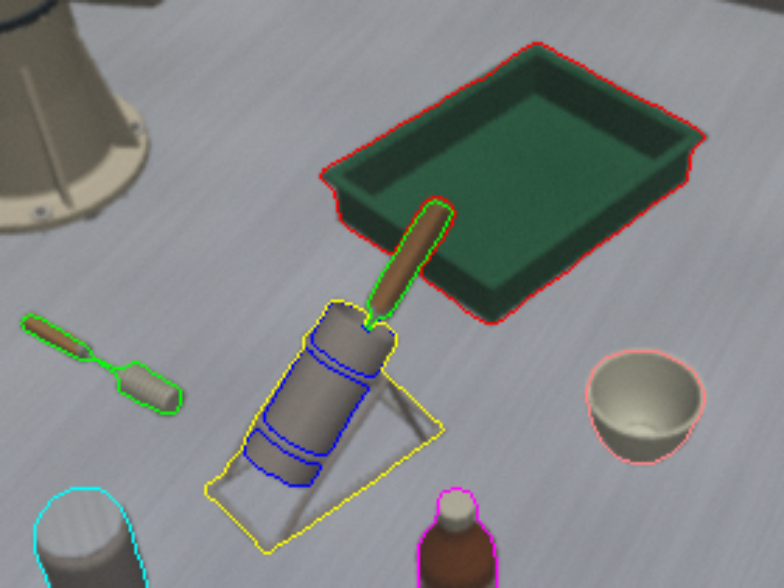

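View pics/m2.png

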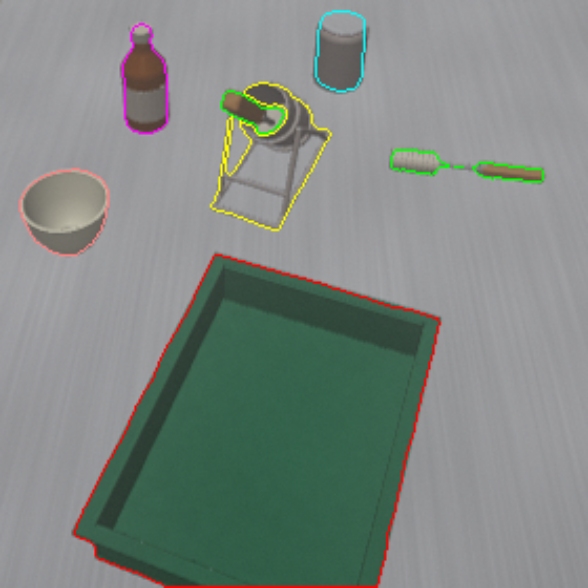

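```bash
cat > geo.py <<'E'
from h import *
import pickle
from scipy.optimize import minimize
D=pickle.load(open('D.pkl','rb'))
CI={n:camera_info(n) for n in ['scene','side']}
def proj(n,P):
    c=CI[n]; q=np.atleast_2d(P)@c['R'].T+c['t']; q=q@c['mtx'].T; return q[:,:2]/q[:,2:]
def jarR(yaw):
    h=np.array([np.cos(yaw),np.sin(yaw),0]); z=np.array([0,0,1.])
    az=(h+z)/2**.5; ay=np.array([-h[1],h[0],0]); ax=np.cross(ay,az)  # x: down-forward
    return np.c_[ax,ay,az]
def cyl(o,R,z0,z1,rx,ry,n=40):
    t=np.linspace(0,2*np.pi,n)
    return np.vstack([o+(np.c_[rx*np.cos(t),ry*np.sin(t),0*t+z])@R.T for z in (z0,z1)])
def mask(n,P,S=4):
    q=((proj(n,P)+.5)*S-.5).astype(np.float32)
    m=np.zeros((420*S,560*S),np.uint8); cv2.fillConvexPoly(m,cv2.convexHull(q).round().astype(np.int32),255)
    return cv2.resize(m,(560,420),interpolation=cv2.INTER_AREA)/255.
def model(p,n):
    m=np.array([p[0],p[1],.139]); R=jarR(p[2]); o=m-R[:,2]*.145
    b=o+R[:,2]*.005+R[:,0]*.009   # below axis
    return cyl(o,R,0,.145,.032,.032), cyl(b,R,.150,.255,.011,.010)
E
cat > fit.py <<'E'
from geo import *
def brown(n):
    p=cv2.imread(f'pics/{n}0.png').astype(int); 
    return (p[...,2]-p[...,0]>25)
T={}
T['scene','h']=D['scene','brush'][0]['mask']&cv2.dilate(brown('scene').astype(np.uint8),np.ones((3,3))).astype(bool)
T['side','h']=D['side','brush'][1]['mask']&brown('side')
jm=D['scene','jar'][0]['mask']|D['scene','rack'][0]['mask']
print({k:int(v.sum()) for k,v in T.items()})
def iou(a,b): return np.minimum(a,b).sum()/np.maximum(a,b).sum()
hull=np.zeros((420,560),np.uint8); cs,_=cv2.findContours(D['scene','jar'][0]['mask'].astype(np.uint8),0,1)
cv2.fillConvexPoly(hull,cv2.convexHull(np.vstack(cs)),1)
# mouth part: extend with rack pixels
def cost(p,parts=False):
    j,_=model(p,'scene'); jm_=mask('scene',j)
    c=[iou(mask('scene',model(p,0)[1]),T['scene','h']),iou(mask('side',model(p,0)[1]),T['side','h']),iou(jm_,hull)]
    return c if parts else -sum(c)
# init: mouth pixel scene (237,214)
def back(n,uv,z):
    c=CI[n]; d=c['R'].T@np.linalg.inv(c['mtx'])@np.array([*uv,1.]); C=-c['R'].T@c['t']; return C+d*(z-C[2])/d[2]
m=back('scene',(240,214),.139); b=back('scene',(214,267),.05); yaw0=np.arctan2(*(m-b)[1::-1]); print(m,b,yaw0)
best=None
for dy in [-.4,-.2,0,.2,.4]:
    r=minimize(cost,[m[0],m[1],yaw0+dy],method='Nelder-Mead',options=dict(initial_simplex=[[m[0],m[1],yaw0+dy],[m[0]+.01,m[1],yaw0+dy],[m[0],m[1]+.01,yaw0+dy],[m[0],m[1],yaw0+dy+.15]],maxiter=120))
    print(r.x,r.fun,np.round(cost(r.x,True),3))
    if best is None or r.fun<best.fun: best=r
p=best.x
# tray: rim corners at .06
tb={}
for n in ['scene']:
    mk=np.zeros((420,560),np.uint8)
    mk[D[n,'tray'][0]['mask']]=1
def tr(q):
    c,s=np.cos(q[2]),np.sin(q[2]); R=np.array([[c,-s,0],[s,c,0],[0,0,1]])
    f=lambda a,b,z:np.array([[x,y,z] for x in(-a,a) for y in (-b,b)])
    P=np.vstack([f(.12,.16,.06),f(.11,.15,0)]); return P@R.T+[q[0],q[1],0]
def ct(q): return -iou(mask('scene',tr(q)),D['scene','tray'][0]['mask'].astype(float))-iou(mask('side',tr(q)),D['side','tray'][0]['mask'].astype(float))
t0=back('scene',(293,162),.05)
rs=[]
for a in np.arange(-1.4,1.6,.35):
    r=minimize(ct,[t0[0],t0[1],a],method='Nelder-Mead',options=dict(maxiter=150,initial_simplex=[[t0[0],t0[1],a],[t0[0]+.02,t0[1],a],[t0[0],t0[1]+.02,a],[t0[0],t0[1],a+.2]])); rs.append((r.fun,*r.x))
rs.sort(); print('tray',np.round(rs[:3],4)); t=np.array(rs[0][1:])
for o,h in [('amber_bottle',.075),('tin',.05),('mortar',.035)]:
    for n in ['scene','side']:
        q=D[n,o][0]['rect']; print(o,n,back(n,((q[0]+q[2])/2,(q[1]+q[3])/2),h).round(3))
pickle.dump((p,t),open('fit.pkl','wb'))
for n,(x,y,w,h,f) in {'scene':(110,100,280,210,2.8),'side':(170,140,280,280,2.1)}.items():
    v=cv2.resize(cv2.imread(f'pics/{n}0.png'),None,fx=4,fy=4)
    for P in (*model(p,0),tr(t)):
        cv2.polylines(v,[cv2.convexHull(((proj(n,P)+.5)*4).astype(np.float32)).round().astype(np.int32)],True,(0,255,255),2)
    cv2.imwrite(f'pics/fit_{n}.png',cv2.resize(v[y*4:(y+h)*4,x*4:(x+w)*4],None,fx=f/4,fy=f/4,interpolation=cv2.INTER_AREA))
E
python3 fit.py
```

```text
{('scene', 'h'): 482, ('side', 'h'): 114}
[ 0.52248744 -0.16539088  0.139     ] [ 0.50654188 -0.26623466  0.05      ] 1.413973279459865
[ 0.52218716 -0.16504272  1.22819482] -2.346916477784341 [0.848 0.54  0.959]
[ 0.52206167 -0.16490672  1.22325182] -2.3478310677229643 [0.853 0.536 0.959]
[ 0.52231579 -0.16562958  1.21602846] -2.334499052342666 [0.856 0.522 0.956]
[ 0.52217957 -0.16484015  1.23950062] -2.3344058336485802 [0.841 0.54  0.954]
[ 0.52201898 -0.16492091  1.22315228] -2.343993908273033 [0.853 0.535 0.956]
tray [[-1.9177  0.4943  0.1756 -0.2974]
 [-1.9176  0.4946  0.1756 -0.2982]
 [-1.9176  0.4944  0.1752 -0.2996]]
amber_bottle scene [ 0.684 -0.305  0.075]
amber_bottle side [ 0.67  -0.295  0.075]
tin scene [ 0.413 -0.413  0.05 ]
tin side [ 0.415 -0.399  0.05 ]
mortar scene [ 0.742 -0.063  0.035]
mortar side [ 0.741 -0.088  0.035]
```

View pics/fit_scene.png

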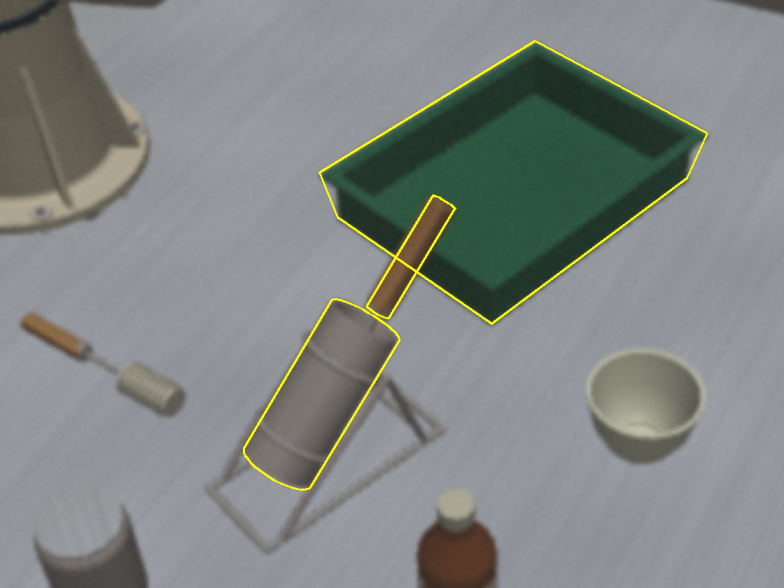

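Run:
```python
from geo import *
p,t=pickle.load(open('fit.pkl','rb'))
n='side'
v=cv2.resize(cv2.imread('pics/side0.png'),None,fx=8,fy=8,interpolation=cv2.INTER_CUBIC)
for P in model(p,0): cv2.polylines(v,[cv2.convexHull(((proj(n,P)+.5)*8).astype(np.float32)).round().astype(np.int32)],True,(0,255,255),1)
cv2.imwrite('pics/fs2.png',v[165*8:225*8,255*8:345*8])
```

```text
(no output)
```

View pics/fs2.png

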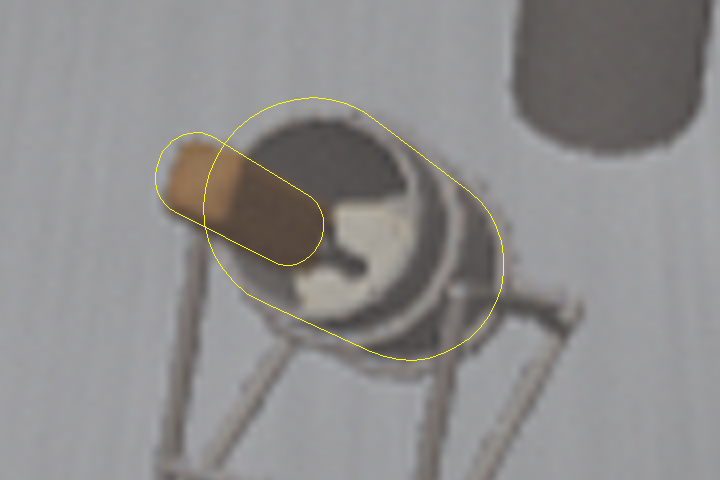

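```bash
cat > plan.py <<'E'
from geo import *
from scipy.spatial.transform import Rotation as Ro, Slerp
import json
def target(p,along=0.,back=0.,zc=.139):
    """TCP pose: grip point at brush z=202+along mm, back off by 'back' along -ax"""
    R=jarR(p[2]); m=np.array([p[0],p[1],zc])
    g=m+R[:,2]*(.005+.202-.145+along)+R[:,0]*(.009)
    Rt=np.c_[R[:,0],-R[:,1],-R[:,2]]
    return g+R[:,0]*(grip_point_offset-back),Rt
def rows(P,Rm,N,via=None,dec=3):
    s=read_state(); p0=np.array(s['ee_pos']); R0=np.array(s['tcp_rot'])
    sl=Slerp([0,1],Ro.from_matrix([R0,Rm])); T=[];Dr=[]
    cp,cR=p0,R0
    pts=[p0]+([via] if via is not None else [])+[P]; pts=np.array(pts)
    d=np.r_[0,np.cumsum(np.linalg.norm(np.diff(pts,axis=0),axis=1))]
    if d[-1]==0: d[-1]=1
    for i in range(1,N+1):
        u=i/N; q=np.array([np.interp(u*d[-1],d,pts[:,k]) for k in range(3)]); RR=sl(u).as_matrix()
        t=np.round(cR.T@(q-cp)/.4,dec); r=np.round(Ro.from_matrix(cR.T@RR).as_rotvec()/np.pi,dec)
        cp=cp+cR@t*.4; cR=cR@Ro.from_rotvec(r*np.pi).as_matrix()
        T.append((t+0.).tolist()); Dr.append((r+0.).tolist())
    print('end err mm',np.round((cp-P)*1e3,1),'max shift',np.abs(T).max()*.4,'deg',np.linalg.norm(Dr,axis=1).max()*180)
    print(json.dumps(T)); print(json.dumps(Dr))
E
python3 - <<'E'
from plan import *
p,t=pickle.load(open('fit.pkl','rb'))
P,R=target(p,back=.12); print(P.round(3),R.round(3))
rows(P,R,14,via=np.array([.36,-.39,.30]))
E
```

```text
[ 0.515 -0.185  0.248] [[ 0.241  0.94  -0.241]
 [ 0.665 -0.341 -0.665]
 [-0.707 -0.    -0.707]]
end err mm [-0.1  0.1 -0.1] max shift 0.0368 deg 4.939352184244408
[[-0.024, -0.05, -0.076], [-0.019, -0.045, -0.081], [-0.014, -0.041, -0.084], [-0.008, -0.036, -0.086], [-0.003, -0.03, -0.089], [0.002, -0.026, -0.091], [0.008, -0.019, -0.092], [0.051, -0.012, -0.078], [0.058, -0.006, -0.074], [0.061, 0.0, -0.072], [0.065, 0.006, -0.068], [0.068, 0.011, -0.064], [0.071, 0.017, -0.059], [0.074, 0.022, -0.055]]
[[-0.019, 0.017, -0.008], [-0.02, 0.016, -0.008], [-0.019, 0.017, -0.008], [-0.019, 0.016, -0.008], [-0.019, 0.017, -0.008], [-0.02, 0.017, -0.008], [-0.019, 0.016, -0.008], [-0.019, 0.017, -0.008], [-0.02, 0.017, -0.008], [-0.019, 0.016, -0.008], [-0.019, 0.017, -0.008], [-0.019, 0.016, -0.008], [-0.02, 0.017, -0.008], [-0.019, 0.017, -0.008]]
```

Emit:
servo_tool --translation '[[-0.024,-0.05,-0.076],[-0.019,-0.045,-0.081],[-0.014,-0.041,-0.084],[-0.008,-0.036,-0.086],[-0.003,-0.03,-0.089],[0.002,-0.026,-0.091],[0.008,-0.019,-0.092]]' --dr '[[-0.019,0.017,-0.008],[-0.02,0.016,-0.008],[-0.019,0.017,-0.008],[-0.019,0.016,-0.008],[-0.019,0.017,-0.008],[-0.02,0.017,-0.008],[-0.019,0.016,-0.008]]' --gripper 1 --newtons 80

```text
time_s: 2.05
ee_pos: [0.3597, -0.3905, 0.3002]
tcp_rot: [[0.215, 0.699, -0.682], [0.329, -0.709, -0.624], [-0.92, -0.09, -0.382]]
force: [-0.6, 0.6, 0.1]
width: 0.0856
```

Run:
```python
from plan import *
s=read_state();print({k:np.round(s[k],3).tolist() for k in ['time_s','joint_positions','joint_velocities','ee_pos','tcp_rot','force']})
p,t=pickle.load(open('fit.pkl','rb'))
P,R=target(p,back=.12)
rows(P,R,8)
```

```text
{'time_s': 2.05, 'joint_positions': [-1.056, 0.244, 1.689, 0.361, 1.413, -0.34], 'joint_velocities': [0.348, -0.059, 0.015, 0.469, 0.329, -0.334], 'ee_pos': [0.36, -0.39, 0.3], 'tcp_rot': [[0.215, 0.699, -0.682], [0.329, -0.709, -0.624], [-0.92, -0.09, -0.382]], 'force': [-0.611, 0.612, 0.106]}
end err mm [-0.  -0.  -0.2] max shift 0.026800000000000004 deg 4.270971786373682
[[0.046, -0.01, -0.067], [0.05, -0.006, -0.065], [0.053, -0.001, -0.063], [0.055, 0.003, -0.06], [0.058, 0.008, -0.058], [0.061, 0.012, -0.054], [0.062, 0.016, -0.051], [0.065, 0.02, -0.046]]
[[-0.017, 0.015, -0.007], [-0.017, 0.014, -0.007], [-0.016, 0.015, -0.007], [-0.017, 0.014, -0.007], [-0.017, 0.015, -0.007], [-0.017, 0.014, -0.007], [-0.016, 0.015, -0.007], [-0.017, 0.014, -0.007]]
```

Emit:
servo_tool --translation '[[0.046,-0.01,-0.067],[0.05,-0.006,-0.065],[0.053,-0.001,-0.063],[0.055,0.003,-0.06],[0.058,0.008,-0.058],[0.061,0.012,-0.054],[0.062,0.016,-0.051],[0.065,0.02,-0.046],[0,0,0]]' --dr '[[-0.017,0.015,-0.007],[-0.017,0.014,-0.007],[-0.016,0.015,-0.007],[-0.017,0.014,-0.007],[-0.017,0.015,-0.007],[-0.017,0.014,-0.007],[-0.016,0.015,-0.007],[-0.017,0.014,-0.007],[0,0,0]]'

```text
time_s: 2.95
ee_pos: [0.5152, -0.1841, 0.2452]
tcp_rot: [[0.237, 0.941, -0.242], [0.667, -0.339, -0.664], [-0.706, -0.005, -0.708]]
force: [-0.8, -0.8, -0.0]
width: 0.0852
```

```bash
cat > wl.py <<'E'
from plan import *
import sys
tag=sys.argv[1]
s=read_state();print({k:np.round(s[k],3).tolist() for k in ['time_s','joint_positions','ee_pos','tcp_rot','force','width']})
p,t=pickle.load(open('fit.pkl','rb'))
c=camera_info('wrist'); H=np.array(c['hand_eye'])
img=snap('wrist',f'w_{tag}.png')
pickle.dump((s,img),open(f'w_{tag}.pkl','wb'))
def wproj(X):
    T=(np.atleast_2d(X)-np.array(s['ee_pos']))@np.array(s['tcp_rot'])
    q=(T-H[:3,3])@H[:3,:3]; q=q@np.array(c['mtx']).T; return q[:,:2]/q[:,2:]
v=cv2.resize(img,None,fx=4/3,fy=4/3)
for P in model(p,0):
    for h in (P[:40],P[40:]): cv2.polylines(v,[(wproj(h)*4/3).round().astype(np.int32)],True,(0,255,255),1)
cv2.imwrite(f'pics/wv_{tag}.png',v)
E
python3 wl.py a
```

```text
{'time_s': 2.95, 'joint_positions': [-0.763, 0.407, 1.767, 0.713, 1.408, -0.698], 'ee_pos': [0.515, -0.184, 0.245], 'tcp_rot': [[0.237, 0.941, -0.242], [0.667, -0.339, -0.664], [-0.706, -0.005, -0.708]], 'force': [-0.801, -0.83, -0.037], 'width': 0.085}
```

View pics/wv_a.png

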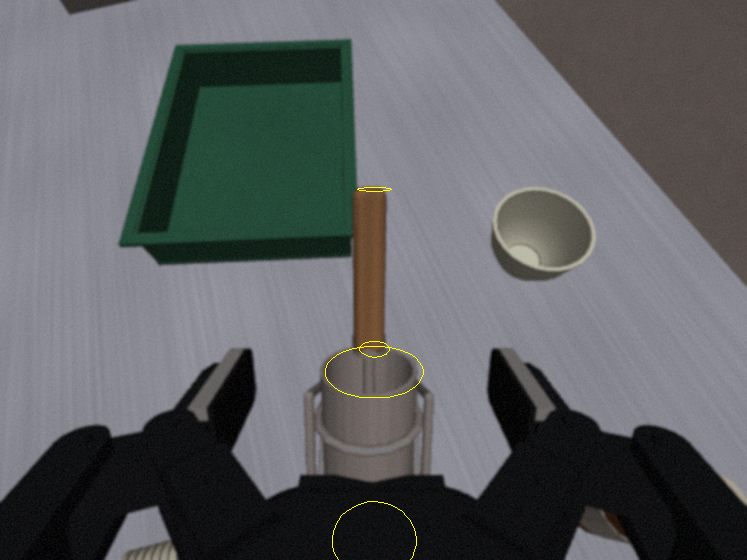

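Run:
```python
from plan import *
p,t=pickle.load(open('fit.pkl','rb'))
p=p+np.array([-.0021,.0007,0]); pickle.dump((p,t),open('fit.pkl','wb'))
P,R=target(p,back=-.002); print(P)
rows(P,R,5)
```

```text
[ 0.54204611 -0.10324179  0.16183955]
end err mm [-0.2 -0.2  0. ] max shift 0.0244 deg 0.2545584412271571
[[0.06, -0.001, -0.001], [0.061, -0.001, -0.001], [0.06, -0.001, -0.001], [0.06, -0.001, -0.001], [0.06, -0.001, -0.001]]
[[0.0, 0.0, 0.0], [0.0, 0.0, 0.0], [-0.001, 0.0, 0.001], [0.0, 0.0, 0.0], [0.0, 0.0, 0.0]]
```

Emit:
servo_tool --translation '[[0.06,-0.001,-0.001],[0.061,-0.001,-0.001],[0.06,-0.001,-0.001],[0.06,-0.001,-0.001],[0.06,-0.001,-0.001],[0,0,0]]' --dr '[[0,0,0],[0,0,0],[-0.001,0,0.001],[0,0,0],[0,0,0],[0,0,0]]'

```text
time_s: 3.6
ee_pos: [0.541, -0.1036, 0.1616]
tcp_rot: [[0.24, 0.94, -0.243], [0.664, -0.342, -0.666], [-0.708, -0.001, -0.706]]
force: [0.2, 0.3, 0.2]
width: 0.0852
```

```bash
python3 wl.py b; python3 -c "
from h import *
p=snapshot('side');cv2.imwrite('pics/sb.png',cv2.resize(p[100:280,200:440],None,fx=3.3,fy=3.3,interpolation=cv2.INTER_CUBIC))"
```

```text
{'time_s': 3.6, 'joint_positions': [-0.628, 0.478, 1.888, 0.818, 1.192, -0.76], 'ee_pos': [0.541, -0.104, 0.162], 'tcp_rot': [[0.24, 0.94, -0.243], [0.664, -0.342, -0.666], [-0.708, -0.001, -0.706]], 'force': [0.208, 0.267, 0.152], 'width': 0.085}
```

View pics/wv_b.png

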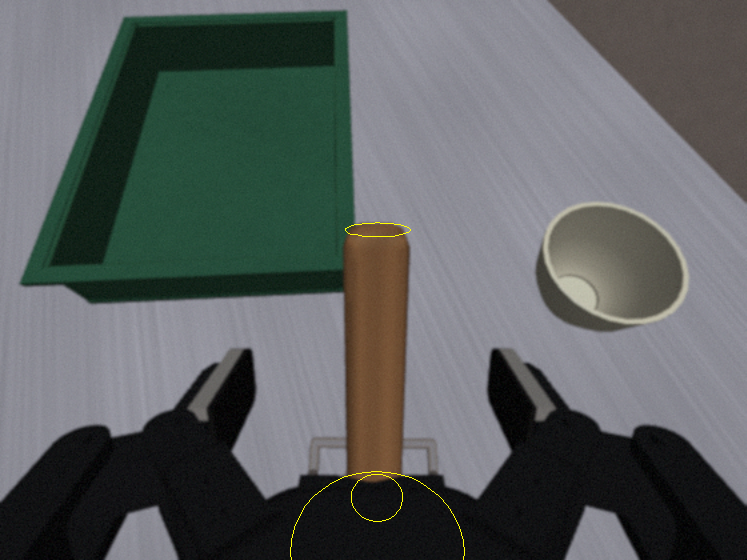

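View pics/sb.png

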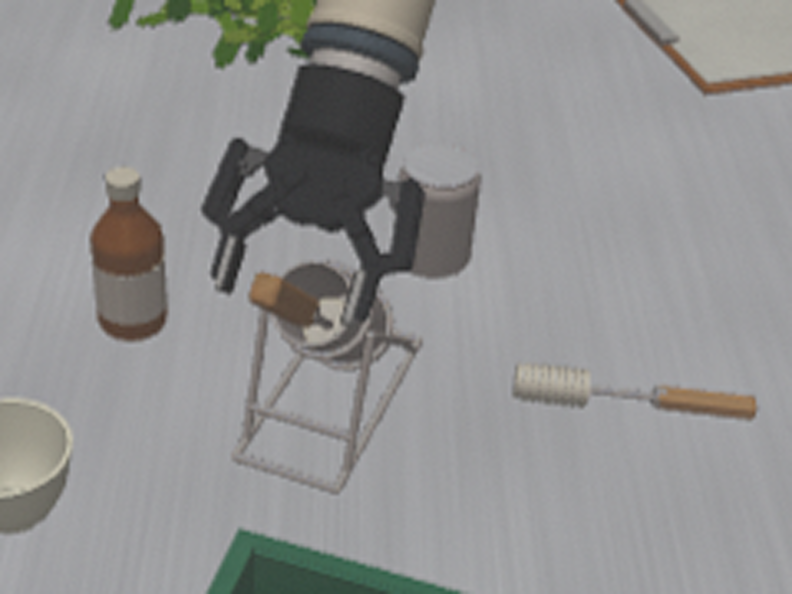

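Emit:
servo_tool --translation '[[0,0.003,0],[0,0,0],[0,0,0],[0,0,0],[0,0,0],[0,0,0],[0,0,0],[0,0,0]]' --dr '[[0,0,0],[0,0,0],[0,0,0],[0,0,0],[0,0,0],[0,0,0],[0,0,0],[0,0,0]]' --gripper -1 --newtons 80

```text
time_s: 4.5
ee_pos: [0.5433, -0.1052, 0.1628]
tcp_rot: [[0.243, 0.94, -0.241], [0.663, -0.342, -0.666], [-0.708, 0.002, -0.706]]
force: [-0.1, -1.2, 2.1]
width: 0.0185
```

```bash
python3 wl.py c
```

```text
{'time_s': 4.5, 'joint_positions': [-0.628, 0.479, 1.883, 0.819, 1.194, -0.759], 'ee_pos': [0.543, -0.105, 0.163], 'tcp_rot': [[0.243, 0.94, -0.241], [0.663, -0.342, -0.666], [-0.708, 0.002, -0.706]], 'force': [-0.113, -1.229, 2.109], 'width': 0.018}
```

View pics/wv_c.png

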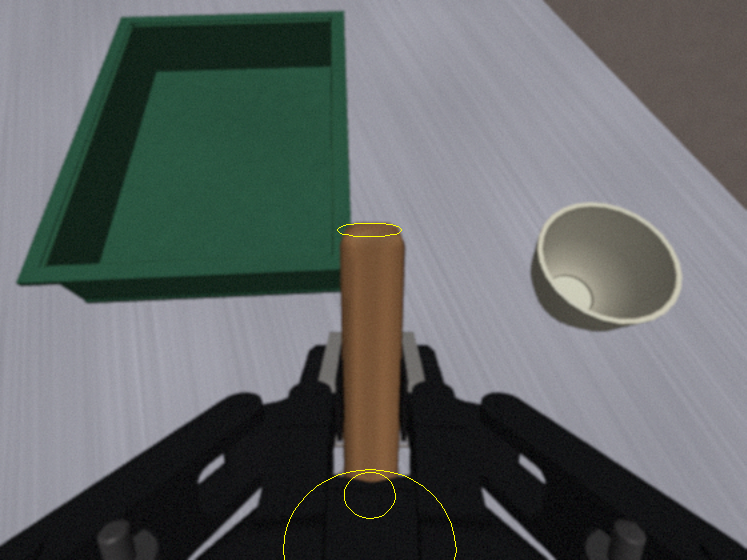

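Emit:
servo_tool --translation '[[-0.007,0,-0.01],[0,0,-0.025],[0,0,-0.03],[0,0,-0.03],[0,0,-0.025],[0,0,-0.015],[0,0,-0.005],[0,0,0],[0,0,0]]' --dr '[[0,0,0],[0,0,0],[0,0,0],[0,0,0],[0,0,0],[0,0,0],[0,0,0],[0,0,0],[0,0,0]]'

```text
time_s: 5.45
ee_pos: [0.5559, -0.0697, 0.204]
tcp_rot: [[0.242, 0.94, -0.241], [0.663, -0.342, -0.666], [-0.708, 0.001, -0.706]]
force: [0.0, -0.2, 0.0]
width: 0.0187
```

```bash
cat > chk.py <<'E'
from plan import *
import sys
s=read_state(); print({k:np.round(s[k],3).tolist() for k in ['time_s','joint_positions','ee_pos','force','width']})
p,t=pickle.load(open('fit.pkl','rb')); R=jarR(p[2])
print('rel grasp (ax,ay,az) mm',((np.array(s['ee_pos'])-[.5433,-.1052,.1628])@R*1e3).round(1))
a=snapshot('side');b=snapshot('scene')
A=cv2.resize(a[130:250,220:380],None,fx=2.5,fy=2.5,interpolation=cv2.INTER_CUBIC);B=cv2.resize(b[150:300,160:320],None,fx=2.5,fy=2.5,interpolation=cv2.INTER_CUBIC)
v=np.zeros((375,800,3),np.uint8); v[:300,:400]=A; v[:375,400:]=B
cv2.imwrite(f'pics/chk_{sys.argv[1]}.png',v)
E
python3 chk.py up1
```

```text
{'time_s': 5.45, 'joint_positions': [-0.563, 0.406, 1.882, 0.829, 1.209, -0.666], 'ee_pos': [0.556, -0.07, 0.204], 'force': [0.029, -0.197, 0.04], 'width': 0.019}
rel grasp (ax,ay,az) mm [-2.5  0.3 55.8]
```

View pics/chk_up1.png

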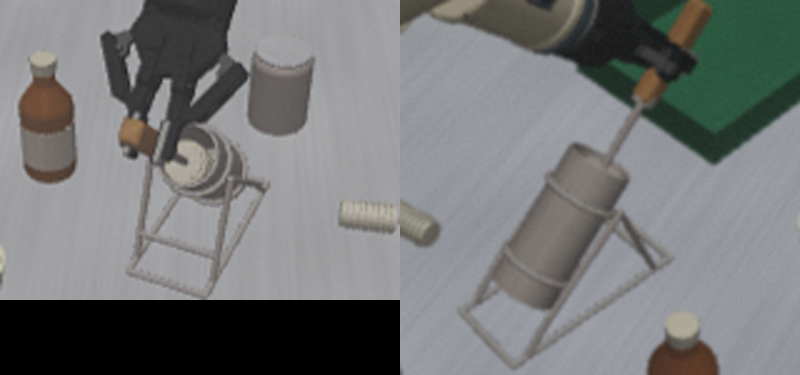

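Emit:
servo_tool --translation '[[0,0,0.01],[0,0,0.025],[0,0,0.03],[0,0,0.03],[0,0,0.025],[0,0,0.015],[0,0,0.005],[0,0,0],[0,0,0]]' --dr '[[0,0,0],[0,0,0],[0,0,0],[0,0,0],[0,0,0],[0,0,0],[0,0,0],[0,0,0],[0,0,0]]'

```text
time_s: 6.45
ee_pos: [0.5426, -0.107, 0.1648]
tcp_rot: [[0.243, 0.94, -0.241], [0.662, -0.342, -0.666], [-0.709, 0.002, -0.705]]
force: [0.1, 0.4, -0.9]
width: 0.0187
```

```bash
python3 chk.py dn1
```

```text
{'time_s': 6.45, 'joint_positions': [-0.631, 0.476, 1.881, 0.815, 1.198, -0.757], 'ee_pos': [0.543, -0.107, 0.165], 'force': [0.058, 0.361, -0.861], 'width': 0.019}
rel grasp (ax,ay,az) mm [-2.8  0.1  0.1]
```

View pics/chk_dn1.png

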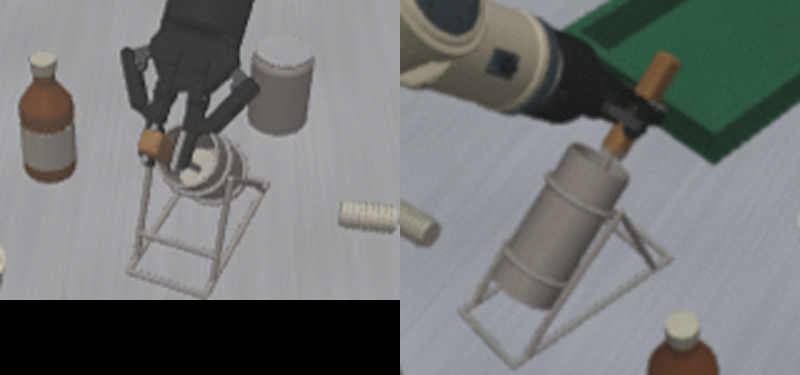

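Emit:
servo_tool --translation '[[0,0,-0.01],[0,0,-0.025],[0,0,-0.03],[0,0,-0.03],[0,0,-0.025],[0,0,-0.015],[0,0,-0.005],[0,0,0],[0,0,0]]' --dr '[[0,0,0],[0,0,0],[0,0,0],[0,0,0],[0,0,0],[0,0,0],[0,0,0],[0,0,0],[0,0,0]]'

```text
time_s: 7.45
ee_pos: [0.5559, -0.0697, 0.204]
tcp_rot: [[0.242, 0.94, -0.242], [0.663, -0.342, -0.666], [-0.708, 0.001, -0.706]]
force: [-0.2, 0.3, -0.2]
width: 0.0188
```

```bash
python3 chk.py up2
```

```text
{'time_s': 7.45, 'joint_positions': [-0.563, 0.406, 1.883, 0.829, 1.209, -0.666], 'ee_pos': [0.556, -0.07, 0.204], 'force': [-0.155, 0.27, -0.243], 'width': 0.019}
rel grasp (ax,ay,az) mm [-2.5  0.3 55.8]
```

Emit:
servo_tool --translation '[[0,0,0.01],[0,0,0.025],[0,0,0.03],[0,0,0.03],[0,0,0.025],[0,0,0.015],[0,0,0.005],[0,0,0.002],[0,0,0],[0,0,0]]' --dr '[[0,0,0],[0,0,0],[0,0,0],[0,0,0],[0,0,0],[0,0,0],[0,0,0],[0,0,0],[0,0,0],[0,0,0]]'

```text
time_s: 8.55
ee_pos: [0.5423, -0.107, 0.1646]
tcp_rot: [[0.242, 0.94, -0.241], [0.663, -0.342, -0.666], [-0.708, 0.002, -0.706]]
force: [1.3, 4.3, 3.2]
width: 0.0184
```

```bash
python3 chk.py dn2
```

```text
{'time_s': 8.55, 'joint_positions': [-0.632, 0.477, 1.882, 0.816, 1.199, -0.758], 'ee_pos': [0.542, -0.107, 0.165], 'force': [1.288, 4.28, 3.225], 'width': 0.018}
rel grasp (ax,ay,az) mm [-2.7  0.3 -0.1]
```

View pics/chk_up2.png

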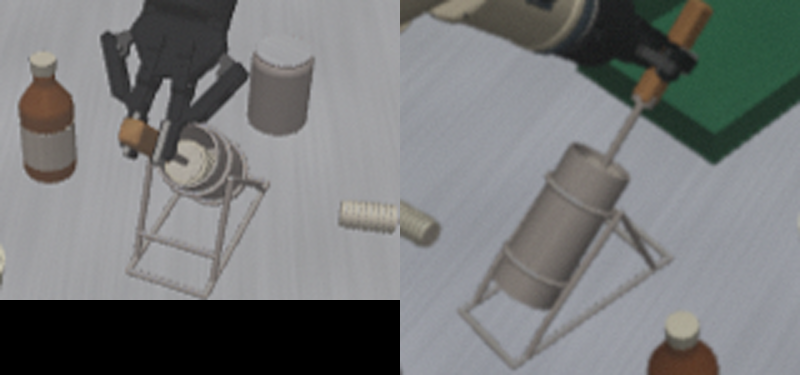

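View pics/chk_dn2.png

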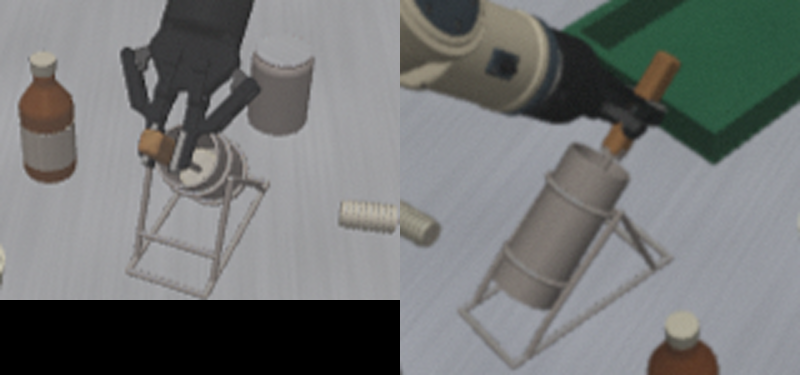

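Emit:
servo_tool --translation '[[0,0,-0.015],[0,0,-0.035],[0,0,-0.05],[0,0,-0.055],[0,0,-0.055],[0,0,-0.055],[0,0,-0.055],[0,0,-0.05],[0,0,-0.05],[0,0,-0.04],[0,0,-0.02]]' --dr '[[0,0,0],[0,0,0],[0,0,0],[0,0,0],[0,0,0],[0,0,0],[0,0,0],[0,0,0],[0,0,0],[0,0,0],[0,0,0]]'

```text
time_s: 9.75
ee_pos: [0.5891, 0.0215, 0.3014]
tcp_rot: [[0.244, 0.94, -0.239], [0.662, -0.341, -0.667], [-0.709, 0.004, -0.706]]
force: [0.6, -0.0, -0.6]
width: 0.0186
```

```bash
python3 chk.py out
python3 - <<'E'
from plan import *
p,t=pickle.load(open('fit.pkl','rb')); y=p[2]; h=np.array([np.cos(y),np.sin(y),0])
z=np.array([0,0,1.]); Rt=np.c_[-z,np.cross(h,z),-h]  # x down, z=-h, y=z×x
Rt[:,1]=np.cross(Rt[:,2],Rt[:,0]); print(Rt.round(3),np.linalg.det(Rt))
g=np.array([t[0],t[1],0.170])+h*.162
P=g+Rt[:,0]*grip_point_offset; print('tray',t,'grip',g,'TCP',P)
s=read_state();via=np.array(s['ee_pos'])+[0,.06,.02]
rows(P,Rt,12,via=via)
E
```

```text
{'time_s': 9.75, 'joint_positions': [-0.389, 0.262, 1.833, 0.845, 1.231, -0.416], 'ee_pos': [0.589, 0.022, 0.301], 'force': [0.572, -0.041, -0.641], 'width': 0.019}
rel grasp (ax,ay,az) mm [-2.700e+00  1.000e-01  1.933e+02]
[[-0.     0.94  -0.341]
 [-0.    -0.341 -0.94 ]
 [-1.     0.    -0.   ]] 1.0
tray [ 0.49426433  0.1755821  -0.29739145] grip [0.54943994 0.32789642 0.17      ] TCP [0.54943994 0.32789642 0.1513    ]
end err mm [-0.1  0.2  0. ] max shift 0.026800000000000004 deg 3.784283287493155
[[0.031, -0.025, -0.065], [0.026, -0.024, -0.067], [0.064, -0.03, -0.022], [0.066, -0.031, -0.022], [0.064, -0.031, -0.027], [0.063, -0.03, -0.03], [0.06, -0.031, -0.035], [0.058, -0.03, -0.038], [0.056, -0.031, -0.043], [0.053, -0.031, -0.045], [0.049, -0.03, -0.049], [0.046, -0.031, -0.053]]
[[0.0, -0.021, 0.0], [0.0, -0.021, 0.0], [0.0, -0.02, 0.0], [0.0, -0.021, 0.0], [0.0, -0.021, -0.001], [0.0, -0.021, 0.0], [0.0, -0.02, 0.0], [0.0, -0.021, 0.0], [0.0, -0.021, 0.0], [0.0, -0.021, 0.0], [0.0, -0.021, 0.0], [0.0, -0.02, 0.0]]
```

View pics/chk_out.png

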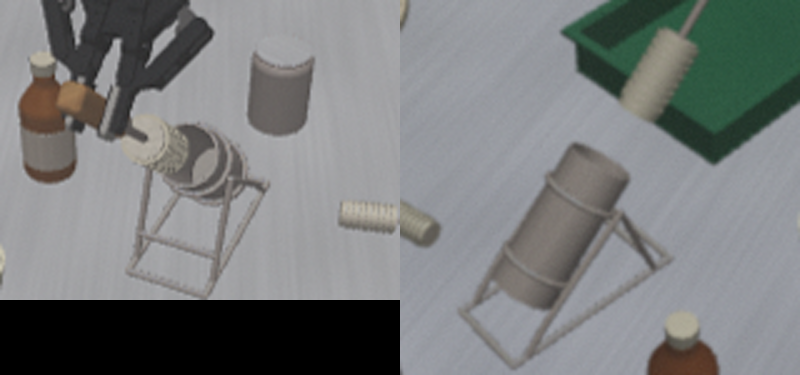

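Emit:
servo_tool --translation '[[0.031,-0.025,-0.065],[0.026,-0.024,-0.067],[0.064,-0.03,-0.022],[0.066,-0.031,-0.022],[0.064,-0.031,-0.027],[0.063,-0.03,-0.03],[0.06,-0.031,-0.035],[0.058,-0.03,-0.038],[0.056,-0.031,-0.043],[0.053,-0.031,-0.045],[0.049,-0.03,-0.049],[0.046,-0.031,-0.053]]' --dr '[[0,-0.021,0],[0,-0.021,0],[0,-0.02,0],[0,-0.021,0],[0,-0.021,-0.001],[0,-0.021,0],[0,-0.02,0],[0,-0.021,0],[0,-0.021,0],[0,-0.021,0],[0,-0.021,0],[0,-0.02,0]]'

```text
time_s: 11.05
ee_pos: [0.5488, 0.328, 0.1495]
tcp_rot: [[-0.001, 0.94, -0.341], [-0.001, -0.341, -0.94], [-1.0, -0.001, 0.002]]
force: [0.7, -0.4, -0.5]
width: 0.019
```

Emit:
servo_tool --translation '[[0,0,0],[0,0,0],[0,0,0]]' --dr '[[0,0,0],[0,0,0],[0,0,0]]'

```text
time_s: 11.35
ee_pos: [0.5492, 0.3265, 0.1506]
tcp_rot: [[-0.001, 0.94, -0.341], [0.002, -0.341, -0.94], [-1.0, -0.001, -0.002]]
force: [0.7, -0.1, -1.2]
width: 0.0186
```

Run:
```python
from plan import *
p,t=pickle.load(open('fit.pkl','rb')); s=read_state(); print({k:np.round(s[k],3).tolist() for k in ['time_s','joint_positions','ee_pos','tcp_rot','force','width']})
pos=np.array(s['ee_pos']);R=np.array(s['tcp_rot']); g=pos-R[:,0]*grip_point_offset
head=g+R[:,2]*.162; print('head',head,'tray',t)
b=-R[:,2]; a=np.cross(b,[0,0,1.]);a/=np.linalg.norm(a)
B=np.c_[a,np.cross(b,a),b]; tip=g-b*.202
parts=[cyl(tip,B,0,.08,.02,.02),cyl(tip,B,.15,.255,.011,.011)]
ims=[]
for n,(x,y,w,hh) in {'scene':(200,60,200,180),'side':(180,160,230,260)}.items():
    im=snap(n,f'fin_{n}.png'); v=cv2.resize(im,None,fx=3,fy=3,interpolation=cv2.INTER_CUBIC)
    for P in parts: cv2.polylines(v,[cv2.convexHull(((proj(n,P)+.5)*3).astype(np.float32)).round().astype(np.int32)],True,(0,255,255),1)
    cv2.imwrite(f'pics/finv_{n}.png',cv2.resize(v[y*3:(y+hh)*3,x*3:(x+w)*3],None,fx=.75,fy=.75,interpolation=cv2.INTER_AREA) if n=='side' else v[y*3:(y+hh)*3,x*3:(x+w)*3])
```

```text
{'time_s': 11.35, 'joint_positions': [0.533, 0.456, 1.672, 0.002, 1.014, 0.88], 'ee_pos': [0.549, 0.327, 0.151], 'tcp_rot': [[-0.001, 0.94, -0.341], [0.002, -0.341, -0.94], [-1.0, -0.001, -0.002]], 'force': [0.734, -0.124, -1.159], 'width': 0.019}
head [0.49389838 0.17423596 0.16909464] tray [ 0.49426433  0.1755821  -0.29739145]
```

View pics/finv_scene.png

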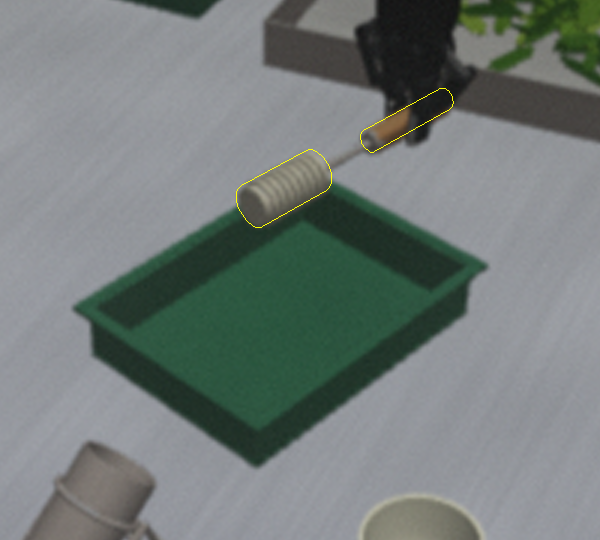

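View pics/finv_side.png

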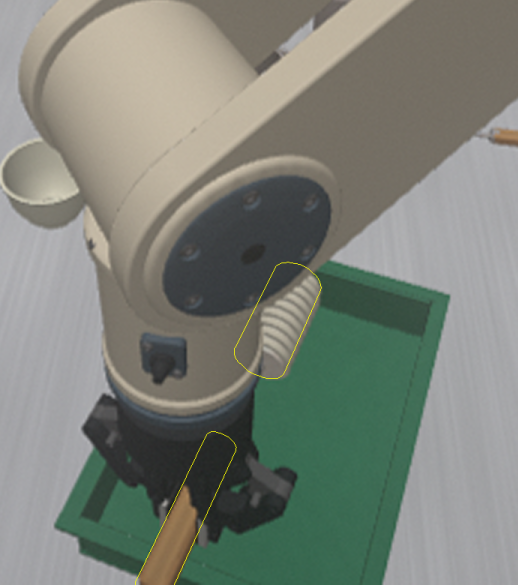

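Emit:
servo_tool --translation '[[-0.008,0,0],[-0.008,0,0],[0,0,0],[0,0,0],[0,0,0],[0,0,0],[0,0,0],[0,0,0]]' --dr '[[0,0,0],[0,0,0],[0,0,0],[0,0,0],[0,0,0],[0,0,0],[0,0,0],[0,0,0]]'

```text
time_s: 12.25
ee_pos: [0.549, 0.3276, 0.1569]
tcp_rot: [[-0.001, 0.94, -0.341], [0.002, -0.341, -0.94], [-1.0, -0.001, -0.001]]
force: [0.3, 0.2, -0.8]
width: 0.0187
```

Run:
```python
from plan import *
p,t=pickle.load(open('fit.pkl','rb')); 
snap('wrist','w_end.png'); b=snap('scene','s_end.png')
s=read_state(); print({k:np.round(s[k],4).tolist() for k in ['time_s','joint_velocities','ee_pos','tcp_rot','force','width']})
R=np.array(s['tcp_rot']); print('head',np.array(s['ee_pos'])-R[:,0]*grip_point_offset+R[:,2]*.162,t)
```

```text
{'time_s': 12.35, 'joint_velocities': [-0.0009, -0.0026, 0.0009, -0.0003, -0.0003, 0.0011], 'ee_pos': [0.549, 0.3276, 0.1569], 'tcp_rot': [[-0.0006, 0.9402, -0.3407], [0.0016, -0.3407, -0.9402], [-1.0, -0.0011, -0.0013]], 'force': [-0.7596, 0.3697, -0.3943], 'width': 0.0189}
head [0.49382219 0.17523896 0.1754274 ] [ 0.49426433  0.1755821  -0.29739145]
```

View pics/w_end.png

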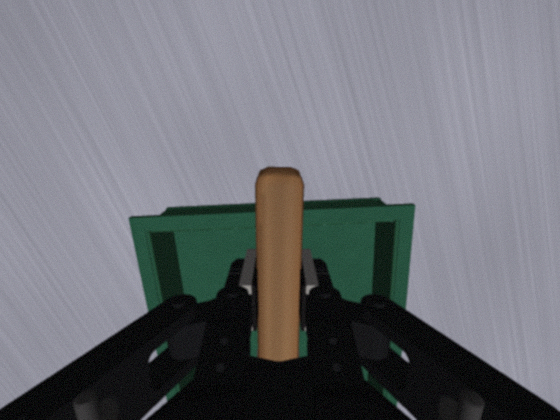

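View pics/s_end.png

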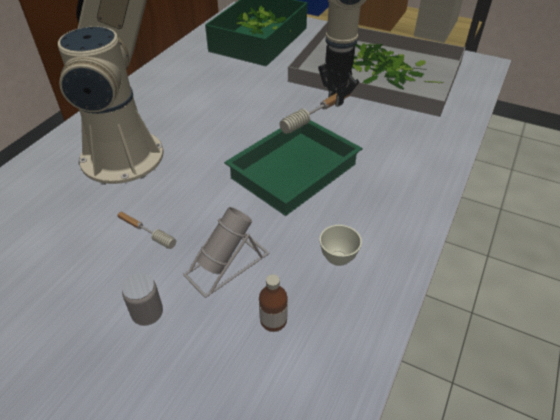

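The brush is level over the tub's centre, and the bystanders stand where they were. I'm handing in now.

```bash
python3 -c "
from cell import *
print(finish_job())"
```

```text
the job is handed in; nothing more can be done
None
```

I took the larger brush by its handle at 80 N and scrubbed the jar with two full strokes. I then drew it out, turned it level and handed in at about 12.4 s, still holding it over the green tub.

**Strokes:** Each draw came to 55.8 mm of the 60 mm that brings the bristles level with the mouth. Each push returned to within 0.1 mm of the start. The second push pressed on the bottom with about 5.5 N. The first showed no clear contact force, so it may have ended just short of touching.

**Final pose:** By the arm's pose, the bristle head is within 1 mm of the measured tub centre. The brush axis is about 115 mm above the rim and the bristle undersides about 95 mm. "10 cm above" could mean either, so I set the height between them. The brush is level to about 0.1 degree by the tool pose, and the picture taken 6 mm lower agreed.

**Other things:** In the last scene picture the bottle, tin, mortar, jar and small brush are where they were. The highest force I saw was about 5.5 N, read only at the end of each move.

**Disagreement:** The side camera's view of the jar was about 2 pixels (roughly 4–5 mm) off the scene-camera fit. The wrist camera also showed about 2 mm sideways. I corrected the sideways error, went 2 mm deeper for the grasp, and centred the handle between the fingers before closing.

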